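Lift the label cassette out of the tube-label printer

ROBOT

A 7-joint arm with a two-finger parallel gripper is mounted at the origin on the work surface. World frame = base frame: x ahead of the robot, y to its left, z up, the work surface at z = 0. Lengths are in m, angles in rad, forces in N, time in s.
With the tool pointing down it reaches from about 0.425 to 0.925 m from the base axis. Payload 6.8 kg.
Tool frame: the origin (TCP) lies midway between the tips of the shut fingers; the grasp point (between the pads) lies ctrl.pinch_z behind it (ctrl.pinch_z is the distance from the TCP to the grasp point, in m); z points along the fingers, y is the line along which they close (so a half turn about z gives the same grasp; the last joint's range is limited). The gripper opens to 85 mm and grips with 20 to 120 N. Pads are 22 mm wide; open, the fingers measure 114 mm over their backs; the gripper's body (76 mm by 85 mm) begins 54 mm behind the grasp point. The pads swing forward as they close: fully open they stand 13 mm farther back than shut.
Start: joints at [-1.368, 0.477, 0.022, 1.555, -0.011, 1.109, -0.083], TCP at [0.206, 0.643, 0.203] pointing down, gripper open.
Joint ranges: [-2.96, 2.96], [-0.34, 2.1], [-1.41, 1.46], [0.24, 2.44], [-1.37, 4.51], [0.17, 1.92], [-2.96, 2.96]. Speed limits (rad/s): [2.39, 2.39, 3.14, 3.14, 3.14, 3.14, 3.14].

INTERFACE

Orientations are given as a unit quaternion [w, x, y, z].
In Python, from bench import status, optics, job, ctrl gives the robot as it stands. The module is installed in compiled form; this text tells all that it offers.
- The arm moves only by the shell command python3 -m creep 'ROWS' [FORCE]. ROWS is a JSON object of lists of equal length, an entry for each row: "hand": the opening, from 0 (shut) to 1 (fully open); "linear": the shift along the tool's x, y, z in m, a list of three; "twist": the turn about the tool's z in rad. A call has 1 to 20 rows; each row is the pose to reach, as a shift and turn from the pose commanded when the call began, along the tool's axes at that moment; what a row does not reach only later rows make up. A row lasts 1/12 s, in which the tool goes at most 41.7 mm and 7.16 degrees, less where a joint would pass 70% of its speed; a pose out of reach is approached as far as the arm can. A call with a gripper value outside its range is refused whole. The fingers move at their own pace and stop on an object; FORCE is the grip in N (left out, the last holds). Time passes only in rows, so rows that repeat a pose let the fingers close. It gives the time, the measured TCP pose, the force, the opening and the grip force at its end, in the units of the state.
- status.state(): the state, without advancing time (a new reading comes with each control period).
- optics.grab_frame(name): name is "side" or "top"; returns the picture (400x640x3 uint8, red, green, blue); there is no depth.
- optics.calibration(name): a dict with "fx", "fy", "cx", "cy" (pixels), "k1" (the pictures are not rectified: a ray, as slopes to the right and down, at radius r is drawn at 1 + k1 r^2 times it, then the intrinsics apply), "extrinsics" (4x4, takes a point from camera to world coordinates). Camera axes: x right, y down, z forward; pixel columns grow to the right and rows downward; lengths in m; the calibration is good to about 2 mm. A picture is of the moment at which its call begins. calibration takes no time and is no camera call.
- job.job_done(): hands the job in; it is judged then, once.
The state is a dict: "time_s": time; "joint_positions": joint angles; "qd": joint speeds; "tau": joint torques, N m; "eef_pos": TCP position; "tcp_rot": TCP orientation; "wrist_force": force on the tool from outside, world axes, zero at the start; "ft_torque": the same for the moment, N m; "opening": finger opening in m; "finger_force": force on a finger pad.
Only numpy, scipy, OpenCV 4.12 (cv2) and the standard library are available. Lean on these libraries where they do the work, as an engineer would, in place of code of your own. Each camera call takes 0.05 s, during which the arm holds its last target. There are 200 camera calls.

TASK

Swing the label printer's clear lid up by its tab until it stands open by itself, upright or leaning back. Then squeeze the label cassette's two side catches together, lift the cassette straight up out of its bay and keep it there: finish while still holding it by the squeezed catches, level, with its underside at least 5 cm above the printer's deck, and leave the other things on the bench where they are.

Things in the scene. Friction and masses are not known exactly. Their poses are not given: they have to be found in the camera images.
- printer: bench label printer, fixed: light grey case 157 (x) by 170 (y) by 70 mm high, with a sloping console 60 deep and 45 high in front. Origin on the bench under the middle of the cassette bay; x to its rear (hinge side), y to its left, z up. Deck at z = 70; the bay is an opening in the deck, x -45 to 45, y -29 to 29, floor at z = 14. Under the lid only the cassette stands above the deck.
- lid (a joint): angle of the lid, rad: 0 shut, 1.57 upright, 1.9 leaning right back (stop); starts shut or ajar. A clear hood 137 (x) by 124 (y) by 47 mm high, 0.18 kg, hinged along the printer's y axis at the rear of the deck. The hinge is stiff (0.22 Nm), so the lid stays at any angle.
- lid_tab (a point): middle of the lid's grey lift tab, 24 wide (y), 10 thick, 36 mm long, sticking out forward from the top of the hood's front wall, which is 20 mm behind the point. Lid shut: at (-85, 0, 112.5) mm in the printer's frame. Gripped across its width it pivots between fingers that keep pointing down; fingertips over 17 mm past the point would then meet the front wall. Frame turns with the lid.
- lid_hinge (a point): on the lid's hinge axis, at (72, 0, 70.5) mm in the printer's frame; the tab point swings about it in the printer's x-z plane at a radius of 162 mm
- cassette: label cassette standing in the bay: light grey case 84 (x) by 27 (y) by 84 mm high (62 at its ends), 0.2 to 0.4 kg. Origin at the middle of its underside, on the bay floor; axes as the printer's, z up. It stands 28 mm above the deck, its catches 35; 1.5 mm play all round. Hooks on its two catches hold it under the deck: unsqueezed, it rises only about 3 mm.
- cassette_pinch (a point): midway between the two catches' finger pads at pinching height, on the cassette's axis 82 mm above its underside (26 mm above the deck while seated); squeeze along the cassette's y axis here
- catch_left (a joint): angle of the catch on the cassette's +y side, rad: 0 sprung out, 0.17 squeezed home (stop); its hook clears the deck beyond about 0.1. A dark leg pivoted near the cassette's foot, with an upright finger pad 26 wide (x), 30 mm high, its middle 76 above the underside. Over both pads at pinching height: 61 mm free (65 at the top), 36 squeezed home. Springs back with 2 to 7 N at the pad.
- catch_right (a joint): the same for the catch on the cassette's -y side
- tip_box: bystander: pipette tip box, white with blue rim and clear lid, 84 (x) by 122 (y) by 84 mm high, origin under its middle
- tube_rack: bystander: blue microtube rack with capped tubes, 90 (x) by 170 (y) by 50 mm high, origin under its middle
- reagent_bottle: bystander: round white reagent bottle, 64 mm across, 130 mm high, origin under its middle

How it is judged:
On the way, in this order (a step that is already met when the one before it is completed fails the run):
1. the lid stands open (beyond 1.45 rad) (value of joint lid above 1.45 rad), for 0.3 s.
2. both catches are squeezed (beyond 0.11 rad) while the cassette still sits in its bay (value of joint each of catch_left, catch_right above 0.11 rad and z of cassette in the frame of printer below 0.024 m), for 0.1 s.
At the end, for the whole second after the job is handed in: the lid still stands open (beyond 1.4 rad); the cassette is held still by the fingers with both catches squeezed (beyond 0.11 rad), its underside more than 45 mm above the printer's deck (5 cm asked), within 0.2 rad of level, touching neither printer nor lid (value of joint lid above 1.4 rad and value of joint each of catch_left, catch_right above 0.11 rad and height (world z) of cassette above 0.115 m and angle between cassette's own z axis and vertical below 0.2 rad and contact force between cassette and the fingers above 2 N and contact force between cassette and printer below 0.1 N and linear speed of cassette below 0.03 m/s); the arm keeps its last pose, push and grip.
It fails at once if a bystander (tip box, tube rack or bottle) is moved more than 30 mm (distance of any of tip_box, tube_rack, reagent_bottle from where it was at the start of the episode above 0.03 m).
It also fails if it takes over 48 s, if anything falls off the work surface, if the arm or the gripper's body presses on something with over 40 N, if the wrist force passes 120 N, or if a joint passes its speed limit or range.

## Working session

There is one attempt and no reset: what is moved stays moved. The work goes in short steps, Python scripts to look and compute and a shell command to move; the robot and the scene stay as the last step left them, time stands still between calls to the robot, and variables do not carry over. Pictures are saved under pics/ and viewed, at most 10 in all, crops included, and the job is handed in when it is done.

```bash
mkdir -p pics
python3 - <<'E'
from bench import status, optics, job, ctrl
import cv2
for n in("side","top"):
    cv2.imwrite(f"pics/{n}0.png",cv2.cvtColor(optics.grab_frame(n),cv2.COLOR_RGB2BGR))
    c=optics.calibration(n); print(n,c)
s=status.state();print(s,ctrl.pinch_z)
E
```

```text
side {'fx': 383.1181559208385, 'fy': 383.1181559208385, 'cx': 324.43298471419143, 'cy': 191.01851217611892, 'k1': -0.02849963397557883, 'extrinsics': array([[ 0.98173368, -0.08659687,  0.16941066,  0.40419308],
       [-0.19008421, -0.48472434,  0.85376244, -0.89519819],
       [ 0.00818431, -0.87036963, -0.49233091,  0.60798859],
       [ 0.        ,  0.        ,  0.        ,  1.        ]])}
top {'fx': 491.86427691946153, 'fy': 491.86427691946153, 'cx': 318.7389920487551, 'cy': 196.80922970072962, 'k1': -0.040263688409637774, 'extrinsics': array([[-0.02761941, -0.99207872,  0.12254379,  0.39463684],
       [-0.99957044,  0.02861203,  0.00634742,  0.00590647],
       [-0.00980337, -0.12231584, -0.99244281,  1.55359075],
       [ 0.        ,  0.        ,  0.        ,  1.        ]])}
{'time_s': 0.1, 'joint_positions': array([-1.36807799,  0.47768666,  0.02235803,  1.55634015, -0.01152272,
        1.10930396, -0.08310437]), 'qd': array([ 0.0007229 , -0.00297598, -0.00015948, -0.0034092 , -0.00140586,
       -0.00156641,  0.00093773]), 'tau': array([ 5.06706652e-03, -5.97758245e+01,  1.61395211e+00, -2.81952918e+01,
        1.27720454e-02,  5.00309252e-03,  3.10740425e-06]), 'eef_pos': array([0.2062808 , 0.64210586, 0.20254915]), 'tcp_rot': array([-7.36580373e-05,  1.54788257e-01,  9.87947340e-01, -8.01623866e-04]), 'wrist_force': array([ 0.07072605,  0.00059386, -0.56404666]), 'ft_torque': array([-0.02267519,  0.00649564,  0.01654667]), 'finger_force': 0.0, 'opening': 0.08532087710159214} 0.0187
```

View pics/top0.png

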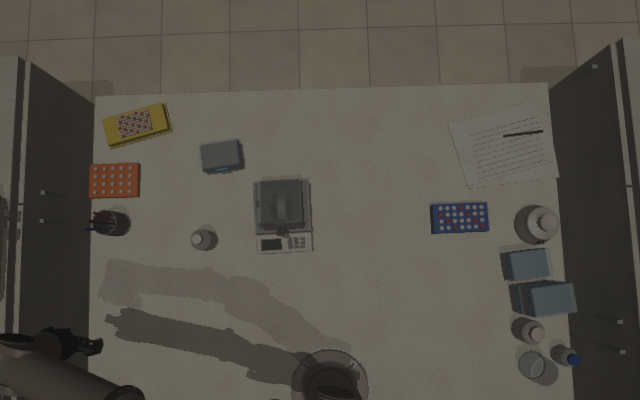

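View pics/side0.png

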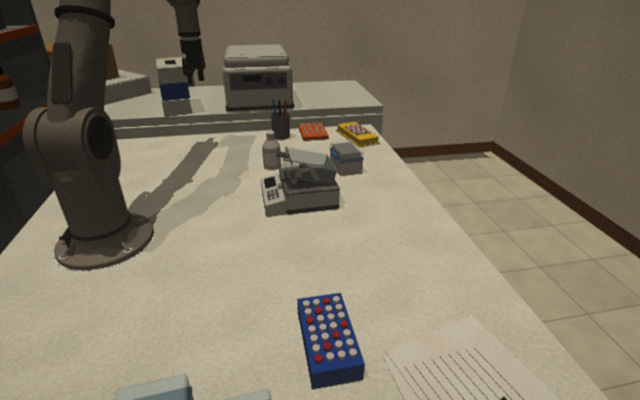

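The top view shows the printer at about (282,213), its console toward the robot. The tip box is at (221,156), the bottle at (202,239) and the rack at (460,217). In the side view the printer is at about (305,180) with the lid ajar. Next I'll enlarge the printer in both views.

Run:
```python
import cv2,numpy as np
a=cv2.imread("pics/top0.png")[165:265,235:335]; b=cv2.imread("pics/side0.png")[135:225,250:350]
a=cv2.resize(a,(0,0),fx=6,fy=6,interpolation=cv2.INTER_CUBIC);b=cv2.resize(b,(0,0),fx=6,fy=6,interpolation=cv2.INTER_CUBIC)
cv2.imwrite("pics/a.png",np.clip(a*1.6,0,255));cv2.imwrite("pics/b.png",np.clip(b*1.4,0,255))
```

```text
[ WARN:0@0.029] global loadsave.cpp:1063 imwrite_ Unsupported depth image for selected encoder is fallbacked to CV_8U.
```

View pics/a.png

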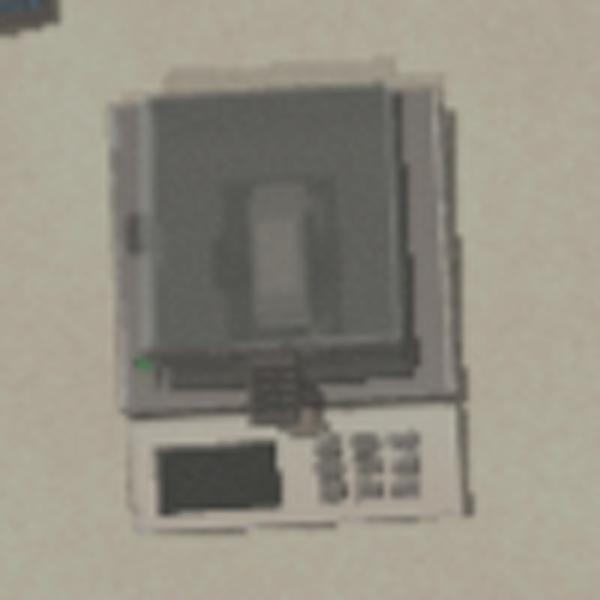

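View pics/b.png

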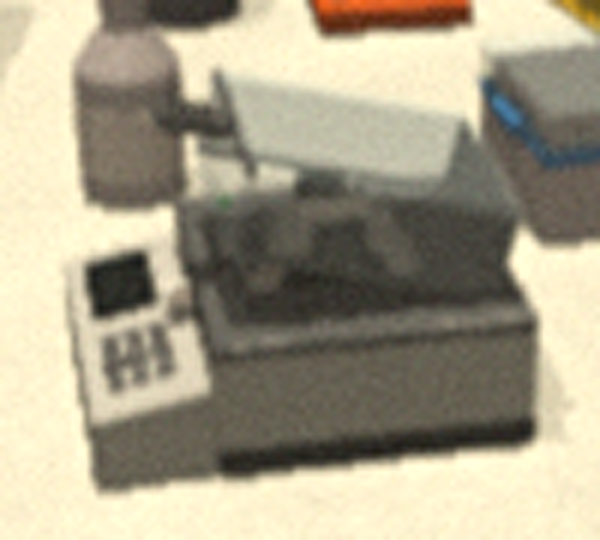

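The top crop shows the tab at about (280.3,229.7) full-frame, the cassette top at (281,207.5), and the deck corners. The side crop shows the tab at about (282,154.5), with the lid roughly 0.3 rad ajar. Next I'll cast rays through these.

```bash
cat > geo.py <<'E'
import numpy as np,cv2
from bench import optics
def ray(n,p):
    c=optics.calibration(n); K=np.array([[c['fx'],0,c['cx']],[0,c['fy'],c['cy']],[0,0,1.]])
    u=cv2.undistortPoints(np.array([[p]],float),K,np.array([c['k1'],0,0,0.]))[0,0]
    E=c['extrinsics']; d=E[:3,:3]@[u[0],u[1],1]; return E[:3,3],d/np.linalg.norm(d)
def plane(n,p,z):
    o,d=ray(n,p); return o+d*(z-o[2])/d[2]
def tri(p,q):
    o,d=ray('top',p);o2,e=ray('side',q)
    s=np.linalg.lstsq(np.c_[d,-e],o2-o,rcond=None)[0]
    a,b=o+s[0]*d,o2+s[1]*e; return (a+b)/2,np.linalg.norm(a-b)
A=lambda x,y:((x+.5)/6-.5+235,(y+.5)/6-.5+165)
B=lambda x,y:((x+.5)/6-.5+250,(y+.5)/6-.5+135)
E
python3 - <<'E'
from geo import *
np.set_printoptions(precision=4,suppress=True)
for k,p in dict(bl=(112,103),fl=(123,408),fr=(460,398),br=(440,88)).items(): print(k,plane('top',A(*p),.07))
print('console front',plane('top',A(138,530),.0),plane('top',A(470,515),0.0))
for p in [(252,255),(308,255),(280,183),(280,328),(280,255)]: print('cass',plane('top',A(*p),.098))
print('tab',tri(A(273,390),B(192,117)))
print('tabtip',tri(A(273,422),B(160,110)))
print('tabbase',tri(A(273,355),B(226,124)))
print('sidedeck rear right',plane('side',B(535,318),.07),'front right',plane('side',B(218,355),.07))
print('side bottom rear right',plane('side',B(533,440),0))
print('lid front top right/left',tri(A(408,340),B(250,178)),tri(A(150,355),B(216,70)))
for n,p in dict(tip=(221,153),).items(): print(n,plane('top',p,.084))
print('bottle',plane('top',(203,239),.13),plane('top',(197,237),.13))
E
```

```text
bl [0.63   0.2142 0.07  ]
fl [0.4746 0.2105 0.07  ]
fr [0.4749 0.0408 0.07  ]
br [0.6328 0.0469 0.07  ]
console front [0.4142 0.2131 0.    ] [0.4173 0.0388 0.    ]
cass [0.5472 0.1415 0.098 ]
cass [0.5464 0.1137 0.098 ]
cass [0.5828 0.127  0.098 ]
cass [0.5105 0.1283 0.098 ]
cass [0.5468 0.1276 0.098 ]
tab (array([0.4781, 0.1274, 0.1539]), np.float64(0.002862684118999346))
tabtip (array([0.4628, 0.1273, 0.1588]), np.float64(0.0030887167173678357))
tabbase (array([0.4947, 0.1276, 0.1489]), np.float64(0.002158765731672321))
sidedeck rear right [0.634  0.0503 0.07  ] front right [0.4797 0.0415 0.07  ]
side bottom rear right [0.6351 0.0509 0.    ]
lid front top right/left (array([0.4995, 0.063 , 0.1499]), np.float64(0.0010960399989476716)) (array([0.496 , 0.1858, 0.1529]), np.float64(0.0021327424754136732))
tip [0.7195 0.3102 0.084 ]
bottle [0.4569 0.3539 0.13  ] [0.4631 0.3714 0.13  ]
```

```bash
cat >> geo.py <<'E'
from bench import status
from scipy.spatial.transform import Rotation as R
def shift(*targets,yaw=.03):
    s=status.state(); q=s['tcp_rot']; r=R.from_quat(np.r_[q[1:],q[0]])
    y=r.as_matrix()[:,1]; a=np.arctan2(y[1],y[0])-np.pi/2
    print('t',round(s['time_s'],2),'pos',s['eef_pos'].round(4),'twist',round(float(-((yaw-a+np.pi/2)%np.pi-np.pi/2)),3),'z',r.as_matrix()[:,2].round(3))
    for t in targets: print(np.array(t).round(4),'->',r.inv().apply(np.array(t)-s['eef_pos']).round(4))
E
python3 -c "
from geo import *
shift((.478,.1275,.24),(.478,.1275,.20))"
```

```text
t 0.1 pos [0.2063 0.6421 0.2025] twist -0.341 z [-0.    -0.002 -1.   ]
[0.478  0.1275 0.24  ] -> [-0.4161 -0.4069 -0.0368]
[0.478  0.1275 0.2   ] -> [-0.4161 -0.4068  0.0032]
```

```bash
python3 -m creep '{"hand":[1,1,1,1,1,1,1,1,1,1,1,1,1,1,1,1,1,1],"linear":[[-0.03,-0.03,-0.037],[-0.058,-0.057,-0.037],[-0.086,-0.084,-0.037],[-0.114,-0.111,-0.037],[-0.142,-0.139,-0.037],[-0.17,-0.166,-0.037],[-0.198,-0.194,-0.037],[-0.226,-0.221,-0.037],[-0.254,-0.248,-0.037],[-0.282,-0.276,-0.037],[-0.31,-0.303,-0.037],[-0.338,-0.33,-0.037],[-0.366,-0.358,-0.037],[-0.394,-0.385,-0.037],[-0.416,-0.407,-0.037],[-0.416,-0.407,-0.037],[-0.416,-0.407,-0.037],[-0.416,-0.407,-0.037]],"twist":[-0.02,-0.05,-0.07,-0.1,-0.12,-0.15,-0.17,-0.2,-0.22,-0.25,-0.27,-0.3,-0.32,-0.34,-0.34,-0.34,-0.34,-0.34]}' 40
python3 - <<'E'
from geo import *
shift((.478,.1275,.14))
a=optics.grab_frame('top')[165:265,235:335][...,::-1];b=optics.grab_frame('side')[115:215,250:350][...,::-1]
im=cv2.resize(np.hstack([a,b]),(0,0),fx=4,fy=4,interpolation=cv2.INTER_CUBIC)
cv2.imwrite("pics/c.png",cv2.convertScaleAbs(im,alpha=1.5))
E
```

```text
time_s: 1.6
eef_pos: [0.4775, 0.1285, 0.2401]
tcp_rot: [-0.0, -0.015, 1.0, 0.0]
wrist_force: [0.1, 0.8, -0.0]
opening: 0.0853
finger_force: 0.0
t 1.6 pos [0.4775 0.1285 0.2401] twist -0.001 z [-0.001  0.    -1.   ]
[0.478  0.1275 0.14  ] -> [-0.0005 -0.001   0.1001]
```

View pics/c.png

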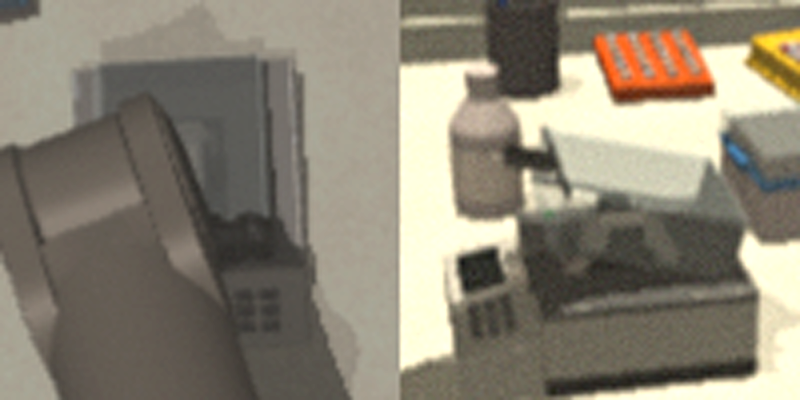

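```bash
python3 -m creep '{"hand":[1,1,1,1,0.2,0.2,0.2,0.2,0.2,0.2,0.2,0.2],"linear":[[0,-0.001,0.035],[0,-0.001,0.07],[0,-0.001,0.1],[0,-0.001,0.1],[0,-0.001,0.1],[0,-0.001,0.1],[0,-0.001,0.1],[0,-0.001,0.1],[0,-0.001,0.1],[0,-0.001,0.1],[0,-0.001,0.1],[0,-0.001,0.1]],"twist":[0,0,0,0,0,0,0,0,0,0,0,0]}' 30
python3 - <<'E'
from geo import *
H=np.array([.619,.130,.0705]);th0=np.arctan2(.0835,.141)
f=lambda t:np.array([H[0]-.162*np.cos(t),.1275+ (0),H[2]+.162*np.sin(t)])
s=status.state();p0=s['eef_pos']
for t in np.linspace(th0,.2614+1.7,17)[1:]:
    d=f(t)-f(th0);print(round(t-.2614,2),(np.array([-d[0],d[0]*.03,-d[2]])).round(3))
shift()
E
```

```text
time_s: 2.7
eef_pos: [0.4781, 0.127, 0.1406]
tcp_rot: [0.0, -0.015, 1.0, 0.0]
wrist_force: [-0.3, -0.3, 0.2]
opening: 0.0171
finger_force: 0.0
0.36 [-0.008  0.    -0.012]
0.45 [-0.017  0.001 -0.023]
0.54 [-0.027  0.001 -0.034]
0.63 [-0.038  0.001 -0.043]
0.72 [-0.049  0.001 -0.052]
0.81 [-0.062  0.002 -0.06 ]
0.9 [-0.075  0.002 -0.066]
0.99 [-0.088  0.003 -0.071]
1.08 [-0.102  0.003 -0.075]
1.16 [-0.116  0.003 -0.078]
1.25 [-0.13   0.004 -0.079]
1.34 [-0.145  0.004 -0.079]
1.43 [-0.159  0.005 -0.078]
1.52 [-0.174  0.005 -0.076]
1.61 [-0.187  0.006 -0.072]
1.7 [-0.201  0.006 -0.067]
t 2.7 pos [0.4781 0.127  0.1406] twist -0.001 z [ 0.  0. -1.]
```

The fingers closed past the 24 mm tab width, so they missed it. I'll look again.

Run:
```python
from geo import *
a=optics.grab_frame('side')[125:205,255:355][...,::-1]
cv2.imwrite("pics/d.png",cv2.convertScaleAbs(cv2.resize(a,(0,0),fx=7,fy=7,interpolation=cv2.INTER_CUBIC),alpha=1.4))
```

```text
(no output)
```

View pics/d.png

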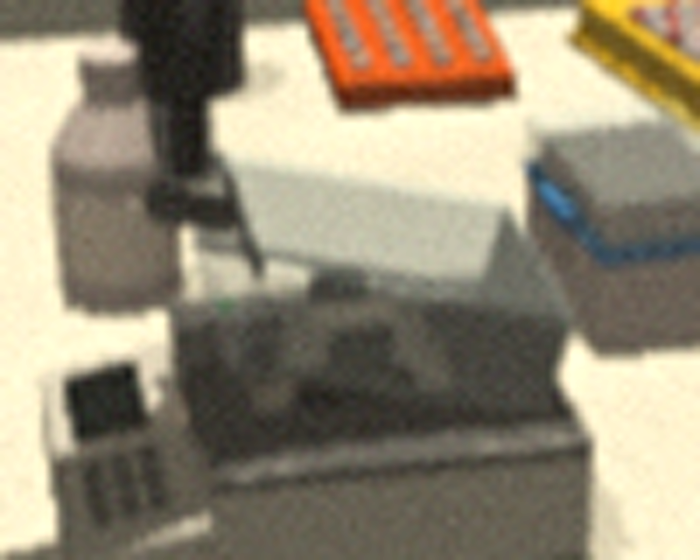

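```bash
cat >> geo.py <<'E'
def proj(n,p):
    c=optics.calibration(n); K=np.array([[c['fx'],0,c['cx']],[0,c['fy'],c['cy']],[0,0,1.]]); E=np.linalg.inv(c['extrinsics'])
    return cv2.projectPoints(np.array([p],float),cv2.Rodrigues(E[:3,:3])[0],E[:3,3],K,np.array([c['k1'],0,0,0.]))[0].ravel()
E
python3 - <<'E'
from geo import *
p=lambda q:((q-[255,125])*7).round(0)
for z in(.1406,.145,.16): print(z,p(proj('side',(.478,.127,z))))
for z in (.14,.154,.168):print('tab',p(proj('side',(.478,.1275,z))))
for x in (.46,.48,.50):print('x',p(proj('side',(x,.1275,.15))))
for x in (-103,-85,-67):  # tab for lid angles
  for th in (.2,.27,.35):
    v=np.array([x-72,42.])*.001; c,s=np.cos(th),np.sin(th)
    w=np.array([.619+v[0]*c+v[1]*s,.1275,.0705-v[0]*s+v[1]*c]); print(x,th,w.round(3),p(proj('side',w)),((proj('top',w)-[235,165])*6).round(0))
E
```

```text
0.1406 [184. 234.]
0.145 [184. 224.]
0.16 [182. 191.]
tab [184. 234.]
tab [182. 204.]
tab [181. 172.]
x [139. 216.]
x [188. 212.]
x [236. 209.]
-103 0.2 [0.456 0.128 0.146] [130. 224.] [273. 432.]
-103 0.27 [0.462 0.128 0.158] [142. 198.] [270. 419.]
-103 0.35 [0.469 0.128 0.17 ] [159. 170.] [268. 402.]
-85 0.2 [0.473 0.128 0.143] [173. 229.] [273. 395.]
-85 0.27 [0.479 0.128 0.153] [185. 206.] [271. 383.]
-85 0.35 [0.486 0.128 0.164] [200. 181.] [268. 367.]
-67 0.2 [0.491 0.128 0.139] [215. 234.] [273. 359.]
-67 0.27 [0.496 0.128 0.148] [227. 214.] [271. 347.]
-67 0.35 [0.503 0.128 0.158] [242. 191.] [269. 332.]
```

```bash
python3 -c "
from geo import *
cv2.imwrite('pics/e0.png',optics.grab_frame('side')[90:190,240:330][...,::-1])"
python3 -m creep '{"hand":[1,1,1,1,1,1,1,1],"linear":[[0,0,0],[0,0,0],[0,0,0],[0,0,0],[0,0,0],[0,0,0],[0,0,0],[0,0,0]],"twist":[0,0,0,0,0,0,0,0]}'
python3 - <<'E'
from geo import *
a=cv2.imread('pics/e0.png');b=optics.grab_frame('side')[90:190,240:330][...,::-1]
im=cv2.resize(np.hstack([a,b]),(0,0),fx=4.4,fy=5,interpolation=cv2.INTER_CUBIC)
cv2.imwrite("pics/e.png",cv2.convertScaleAbs(im,alpha=2))
for y in (.085,.127,.17):
  for z in (.1406,.154,.214): print(y,z,((proj('side',(.478,y,z))-[240,90])*[4.4,5]).round())
E
```

```text
time_s: 3.47
eef_pos: [0.478, 0.127, 0.1404]
tcp_rot: [-0.0, -0.015, 1.0, 0.0]
wrist_force: [-0.1, -0.6, 0.1]
opening: 0.0854
finger_force: 0.0
0.085 0.1406 [188. 373.]
0.085 0.154 [187. 351.]
0.085 0.214 [182. 251.]
0.127 0.1406 [182. 342.]
0.127 0.154 [181. 321.]
0.127 0.214 [176. 223.]
0.17 0.1406 [176. 312.]
0.17 0.154 [175. 292.]
0.17 0.214 [170. 197.]
```

View pics/e.png

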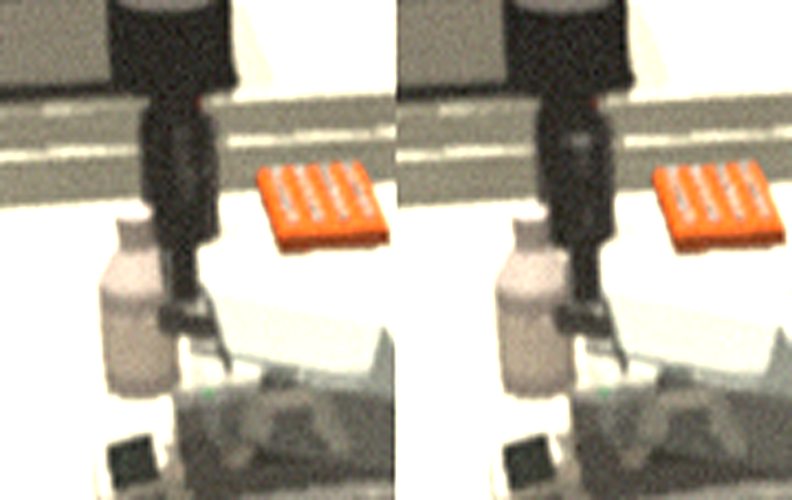

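```bash
python3 -c "
from geo import *
cv2.imwrite('pics/f0.png',np.mean([optics.grab_frame('side').astype(float) for _ in range(3)],0)[...,::-1])"
python3 -m creep '{"hand":[0,0,0,0,0,0,0,0,0,0],"linear":[[0,0,-0.03],[0,0,-0.06],[0,0,-0.06],[0,0,-0.06],[0,0,-0.06],[0,0,-0.06],[0,0,-0.06],[0,0,-0.06],[0,0,-0.06],[0,0,-0.06]],"twist":[0,0,0,0,0,0,0,0,0,0]}'
python3 - <<'E'
from geo import *
a=cv2.imread('pics/f0.png');b=np.mean([optics.grab_frame('side').astype(float) for _ in range(3)],0)[...,::-1]
cv2.imwrite('pics/f1.png',b)
d=np.abs(a-b).max(2)[70:185,255:310]
m=d>25
for r in range(30,115,2): 
    x=np.where(m[r])[0]; print(r+70,(x.min()+255,x.max()+255,len(x)) if len(x) else '-',end='; ')
print()
p=status.state()['eef_pos']
print(p,'shut tip',proj('side',p),'open near tip before',proj('side',(.478,.085,.153)), 'tab',proj('side',(.478,.1275,.154)))
im=cv2.resize(np.hstack([a[90:190,240:330],b[90:190,240:330]]),(0,0),fx=4.4,fy=5,interpolation=cv2.INTER_NEAREST)
cv2.imwrite("pics/f.png",cv2.convertScaleAbs(im,alpha=1))
E
```

```text
time_s: 4.5
eef_pos: [0.4779, 0.1269, 0.2]
tcp_rot: [-0.0, -0.015, 1.0, -0.0]
wrist_force: [0.5, -0.7, -0.3]
opening: -0.0003
finger_force: 0.0
100 (np.int64(265), np.int64(291), 13); 102 (np.int64(265), np.int64(291), 13); 104 (np.int64(265), np.int64(290), 11); 106 -; 108 -; 110 (np.int64(273), np.int64(273), 1); 112 (np.int64(272), np.int64(273), 2); 114 -; 116 (np.int64(273), np.int64(273), 1); 118 (np.int64(276), np.int64(281), 3); 120 (np.int64(276), np.int64(276), 1); 122 (np.int64(275), np.int64(276), 2); 124 (np.int64(276), np.int64(276), 1); 126 (np.int64(276), np.int64(283), 2); 128 -; 130 (np.int64(276), np.int64(282), 5); 132 -; 134 -; 136 -; 138 (np.int64(285), np.int64(286), 2); 140 (np.int64(278), np.int64(286), 9); 142 (np.int64(278), np.int64(286), 9); 144 (np.int64(278), np.int64(286), 9); 146 (np.int64(279), np.int64(286), 8); 148 (np.int64(280), np.int64(285), 6); 150 (np.int64(280), np.int64(286), 7); 152 (np.int64(282), np.int64(284), 3); 154 -; 156 -; 158 -; 160 -; 162 -; 164 -; 166 -; 168 -; 170 -; 172 -; 174 -; 176 (np.int64(276), np.int64(278), 3); 178 (np.int64(276), np.int64(279), 4); 180 -; 182 (np.int64(276), np.int64(277), 2); 184 -; 
[0.47801866 0.12693787 0.20027688] shut tip [280.31766906 139.20622823] open near tip before [282.48501919 160.51354329] tab [281.05720385 154.08938032][ WARN:0@2.173] global loadsave.cpp:1063 imwrite_ Unsupported depth image for selected encoder is fallbacked to CV_8U.
[ WARN:0@2.125] global loadsave.cpp:1063 imwrite_ Unsupported depth image for selected encoder is fallbacked to CV_8U.
```

View pics/f.png

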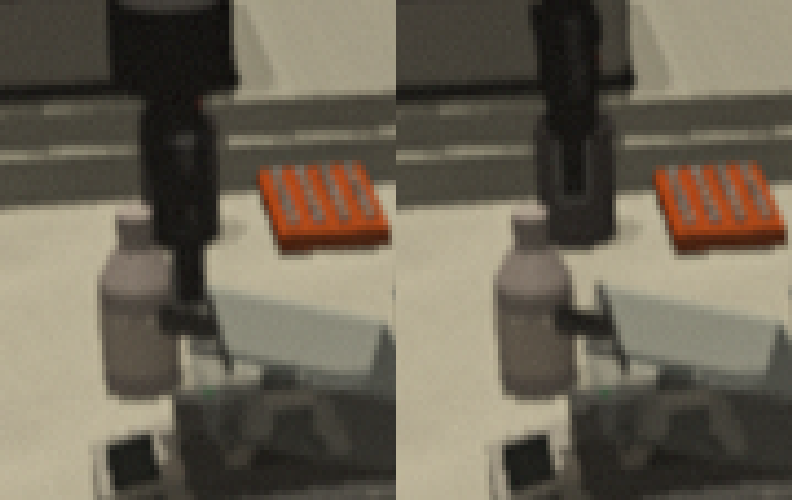

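In the side view the fingertips show about 9 px (~28 mm) higher than the TCP predicts: px row 130 against 139 with the fingers shut. The fingers therefore closed above the tab. I'll go lower in small steps, checking force.

```bash
python3 -m creep '{"hand":[1,1,1,1,1,1,1,1,1,1,1],"linear":[[0,0,0],[0,0,0],[0,0,0],[0,0,0.03],[0,0,0.06],[0,0,0.067],[0,0,0.074],[0,0,0.081],[0,0,0.085],[0,0,0.085],[0,0,0.085]],"twist":[0,0,0,0,0,0,0,0,0,0,0]}'
python3 -m creep '{"hand":[0.15,0.15,0.15,0.15,0.15,0.15,0.15,0.15],"linear":[[0,0,0],[0,0,0],[0,0,0],[0,0,0],[0,0,0],[0,0,0],[0,0,0],[0,0,0]],"twist":[0,0,0,0,0,0,0,0]}'
python3 - <<'E'
from geo import *
a=cv2.imread('pics/f1.png').astype(float);b=np.mean([optics.grab_frame(n).astype(float) for n in ['side']*3],0)[...,::-1]
t=optics.grab_frame('top')[...,::-1][165:265,235:335]
s=b[115:195,250:340]
im=np.hstack([cv2.resize(s,(400,400),interpolation=cv2.INTER_NEAREST),cv2.resize(t.astype(float),(400,400),interpolation=cv2.INTER_NEAREST)])
cv2.imwrite("pics/g.png",cv2.convertScaleAbs(im,alpha=1.2))
print(status.state()['ft_torque'],status.state()['wrist_force'])
E
```

```text
time_s: 5.57
eef_pos: [0.4786, 0.1271, 0.116]
tcp_rot: [0.001, -0.015, 1.0, 0.0]
wrist_force: [0.4, 0.1, -0.1]
opening: 0.0853
finger_force: 0.0
time_s: 6.23
eef_pos: [0.4779, 0.1267, 0.1154]
tcp_rot: [-0.0, -0.014, 1.0, -0.0]
wrist_force: [-0.1, -2.2, 1.7]
opening: 0.0231
finger_force: 35.0
[-0.27988152  0.23224956 -0.04613493] [-1.28119221 -1.68056729  2.3957827 ]
```

View pics/g.png

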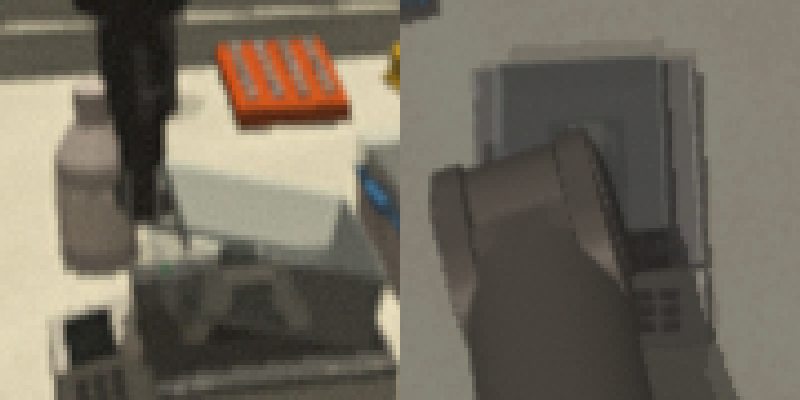

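The tab is gripped at 23 mm with the tips about 12 mm past its middle. Now I'll swing the lid along its arc.

```bash
python3 -m creep '{"hand":[0.15,0.15,0.15,0.15,0.15,0.15,0.15,0.15],"linear":[[-0.008,0,-0.012],[-0.017,0,-0.023],[-0.027,0,-0.034],[-0.038,0,-0.043],[-0.049,0,-0.052],[-0.062,0,-0.06],[-0.075,0,-0.066],[-0.075,0,-0.066]],"twist":[0,0,0,0,0,0,0,0]}'
```

```text
time_s: 7.1
eef_pos: [0.5544, 0.1289, 0.1817]
tcp_rot: [0.0, -0.014, 1.0, -0.0]
wrist_force: [-0.8, -1.8, 2.4]
opening: 0.0227
finger_force: 32.9
```

```bash
python3 -m creep '{"hand":[0.15,0.15,0.15,0.15,0.15,0.15,0.15,0.15,0.15,0.15,0.15],"linear":[[-0.013,0,-0.005],[-0.027,0,-0.009],[-0.041,0,-0.012],[-0.055,0,-0.013],[-0.07,0,-0.013],[-0.084,0,-0.012],[-0.099,0,-0.01],[-0.112,0,-0.006],[-0.126,0,-0.001],[-0.126,0,-0.001],[-0.126,0,-0.001]],"twist":[0,0,0,0,0,0,0,0,0,0,0]}'
```

```text
time_s: 8.02
eef_pos: [0.6807, 0.1325, 0.183]
tcp_rot: [0.002, -0.014, 1.0, -0.0]
wrist_force: [1.2, -2.2, 4.9]
opening: 0.023
finger_force: 29.5
```

```bash
python3 -m creep '{"hand":[1,1,1,1,1,1,1,1,1,1],"linear":[[0,0,0],[0,0,0],[0,0,0],[0,0,0],[0,0,-0.03],[0,0,-0.06],[0,0,-0.09],[0,0,-0.1],[0,0,-0.1],[0,0,-0.1]],"twist":[0,0,0,0,0,0,0,0,0,0]}'
python3 -m creep '{"hand":[1,1,1,1,1,1,1,1,1,1],"linear":[[0.04,0,0],[0.08,0,0],[0.12,0,0],[0.16,0,0],[0.2,0,0],[0.24,0,0],[0.26,0,0],[0.26,0,0],[0.26,0,0],[0.26,0,0]],"twist":[0,0,0,0,0,0,0,0,0,0]}'
python3 - <<'E'
from geo import *
shift()
t=cv2.resize(optics.grab_frame('top')[...,::-1][145:265,235:335],(400,480),interpolation=cv2.INTER_CUBIC)
s=cv2.resize(optics.grab_frame('side')[...,::-1][105:225,250:350],(400,480),interpolation=cv2.INTER_CUBIC)
cv2.imwrite("pics/h.png",cv2.convertScaleAbs(np.hstack([t,s]),alpha=1.5))
E
```

```text
time_s: 8.85
eef_pos: [0.6788, 0.133, 0.2822]
tcp_rot: [0.0, -0.015, 1.0, 0.0]
wrist_force: [0.1, 0.6, -0.7]
opening: 0.0851
finger_force: 0.0
time_s: 9.68
eef_pos: [0.4192, 0.1252, 0.2816]
tcp_rot: [-0.0, -0.015, 1.0, -0.0]
wrist_force: [0.2, -0.7, -0.1]
opening: 0.0854
finger_force: 0.0
t 9.68 pos [0.4192 0.1252 0.2816] twist -0.001 z [-0.001 -0.001 -1.   ]
```

View pics/h.png

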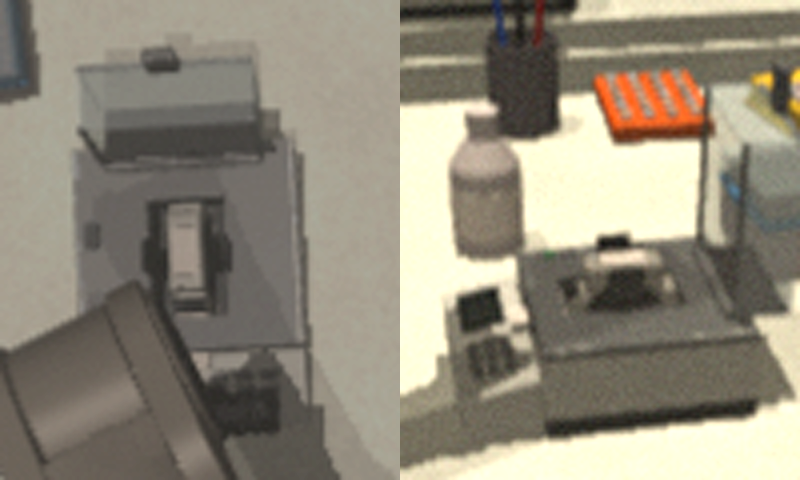

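The top crop shows the lid standing open, with the cassette's catches at (153,262) and (222,255). In the side crop the far catch top is at (612,240) and the case top at about (620,258).

Run:
```python
from geo import *
T=lambda x,y:((x+.5)/4-.5+235,(y+.5)/4-.5+145); S=lambda x,y:((x-400+.5)/4-.5+250,(y+.5)/4-.5+105)
for n,p in dict(cl=(153,262),cr=(222,255)).items(): print(n,plane('top',T(*p),.105).round(4))
for p in [(168,203),(200,203),(172,292),(206,290)]: print('case',plane('top',T(*p),.098).round(4))
print('far catch top side', plane('side',S(612,240),.105).round(4))
print('lid tab',tri(T(160,58),S(780,82)))
# predict
for y in (.158,.097): print(proj('side',(.547,y,.105)),proj('top',(.547,y,.105)))
shift((.547,.128,.2816),(.547,.128,.055))
```

```text
cl [0.5377 0.152  0.105 ]
cr [0.5415 0.1008 0.105 ]
case [0.5823 0.1408 0.098 ]
case [0.5816 0.1169 0.098 ]
case [0.5156 0.139  0.098 ]
case [0.5164 0.1137 0.098 ]
far catch top side [0.543  0.1484 0.105 ]
lid tab (array([0.66586702, 0.13248877, 0.22884238]), np.float64(5.5380779863613406e-05))
[303.46164205 163.18582127] [270.81810353 207.05940561]
[306.45289833 172.01007369] [291.3755001 206.4756317]
t 9.78 pos [0.4198 0.1252 0.2818] twist -0.001 z [-0.001 -0.001 -1.   ]
[0.547  0.128  0.2816] -> [-1.272e-01 -8.000e-04  1.000e-04]
[0.547 0.128 0.055] -> [-0.1274 -0.0006  0.2267]
```

```bash
python3 -m creep '{"hand":[1,1,1,1,1,1,1,1,1,1,1,1,1,1],"linear":[[-0.04,0,0],[-0.08,0,0],[-0.115,0,0],[-0.126,-0.001,0.02],[-0.126,-0.001,0.05],[-0.126,-0.001,0.09],[-0.126,-0.001,0.13],[-0.126,-0.001,0.16],[-0.126,-0.001,0.18],[-0.126,-0.001,0.195],[-0.126,-0.001,0.205],[-0.126,-0.001,0.205],[-0.126,-0.001,0.205],[-0.126,-0.001,0.205]],"twist":[0,0,0,0,0,0,0,0,0,0,0,0,0,0]}' 40
python3 - <<'E'
from geo import *
shift()
t=cv2.resize(optics.grab_frame('top')[...,::-1][145:265,235:335],(300,360),interpolation=cv2.INTER_CUBIC)
s=cv2.resize(optics.grab_frame('side')[...,::-1][125:205,260:350],(500,444),interpolation=cv2.INTER_CUBIC)
cv2.imwrite("pics/i.png",cv2.convertScaleAbs(s,alpha=1.7))
for y in (.085,.17):
  for z in(.07,.1,.12): print(y,z,((proj('side',(.545,y,z))-[260,125])*5.55).round())
E
```

```text
time_s: 10.95
eef_pos: [0.5462, 0.128, 0.0782]
tcp_rot: [0.001, -0.014, 1.0, 0.0]
wrist_force: [-0.0, -0.8, 0.2]
opening: 0.0859
finger_force: 0.0
t 10.95 pos [0.5462 0.128  0.0782] twist -0.001 z [ 0.002  0.    -1.   ]
0.085 0.07 [258. 330.]
0.085 0.1 [258. 280.]
0.085 0.12 [257. 246.]
0.17 0.07 [236. 259.]
0.17 0.1 [235. 211.]
0.17 0.12 [234. 178.]
```

View pics/i.png

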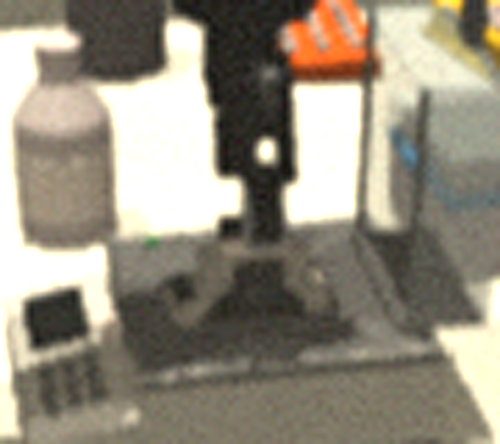

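```bash
python3 -m creep '{"hand":[1,1,1,1,1,1],"linear":[[0,0,0.008],[0,0,0.015],[0,0,0.021],[0,0,0.024],[0,0,0.024],[0,0,0.024]],"twist":[0,0,0,0,0,0]}'
python3 -m creep '{"hand":[0.6,0.6,0.6,0.6,0.6,0.6],"linear":[[0,0,0],[0,0,0],[0,0,0],[0,0,0],[0,0,0],[0,0,0]],"twist":[0,0,0,0,0,0]}'
```

```text
time_s: 11.55
eef_pos: [0.5449, 0.1278, 0.0531]
tcp_rot: [-0.0, -0.015, 1.0, -0.0]
wrist_force: [-0.4, -0.1, -0.2]
opening: 0.0856
finger_force: 0.0
time_s: 12.05
eef_pos: [0.5457, 0.1283, 0.0543]
tcp_rot: [0.001, -0.015, 1.0, 0.0]
wrist_force: [-1.7, 0.1, 5.4]
opening: 0.0513
finger_force: 4.5
```

```bash
python3 -m creep '{"hand":[0.3,0.3,0.3,0.3,0.3,0.3,0.3,0.3,0.3],"linear":[[0,0,0],[0,0,0],[0,0,0],[0,0,0],[0,0,0],[0,0,0],[0,0,0],[0,0,0],[0,0,0]],"twist":[0,0,0,0,0,0,0,0,0]}'
```

```text
time_s: 12.8
eef_pos: [0.5464, 0.1286, 0.0552]
tcp_rot: [0.001, -0.015, 1.0, 0.001]
wrist_force: [-2.9, 0.3, 11.4]
opening: 0.0332
finger_force: 39.8
```

```bash
python3 -m creep '{"hand":[0.2,0.2,0.2,0.2,0.2,0.2,0.2],"linear":[[0,0,0],[0,0,-0.003],[0,0,-0.006],[0,0,-0.01],[0,0,-0.014],[0,0,-0.014],[0,0,-0.014]],"twist":[0,0,0,0,0,0,0]}' 55
```

```text
time_s: 13.38
eef_pos: [0.5449, 0.1279, 0.0674]
tcp_rot: [-0.0, -0.015, 1.0, 0.0]
wrist_force: [0.9, 0.4, -2.9]
opening: 0.0317
finger_force: 55.3
```

The wrist carries about 3 N, which matches the cassette's weight, so it is free. I'll lift on to a total rise of about 120 mm.

```bash
python3 -m creep '{"hand":[0.2,0.2,0.2,0.2,0.2,0.2,0.2,0.2,0.2,0.2,0.2,0.2,0.2,0.2],"linear":[[0,0,-0.008],[0,0,-0.018],[0,0,-0.03],[0,0,-0.042],[0,0,-0.054],[0,0,-0.066],[0,0,-0.078],[0,0,-0.09],[0,0,-0.1],[0,0,-0.107],[0,0,-0.11],[0,0,-0.11],[0,0,-0.11],[0,0,-0.11]],"twist":[0,0,0,0,0,0,0,0,0,0,0,0,0,0]}'
python3 - <<'E'
from geo import *
shift(); s=status.state(); print(s['wrist_force'],s['ft_torque'],s['opening'],s['finger_force'])
b=optics.grab_frame('side')
cv2.imwrite('pics/j.png',b[...,::-1])
g=b.astype(int).sum(2)//3
for h in (.12,.13,.14): # predicted underside corners of cassette (near bottom edge y=.114)
    print(h,[proj('side',(x,.114,h)).round(1) for x in (.504,.588)])
print(g[105:172:2,284:332:2])
E
```

```text
time_s: 14.55
eef_pos: [0.5445, 0.1278, 0.1767]
tcp_rot: [-0.001, -0.015, 1.0, -0.0]
wrist_force: [-0.2, 0.6, -3.1]
opening: 0.0317
finger_force: 55.3
t 14.55 pos [0.5445 0.1278 0.1767] twist -0.001 z [-0.001 -0.001 -1.   ]
[-0.16219895  0.55017153 -3.12243666] [-0.02513773 -0.00905322  0.00746726] 0.03167255186265845 55.29808133840561
0.12 [array([290.9, 166. ]), array([319.2, 163.8])]
0.13 [array([290.8, 162.9]), array([319.2, 160.8])]
0.14 [array([290.7, 159.8]), array([319.2, 157.7])]
[[ 38  37  34  26  17  90  56  16  22  22  24  30  21  29 152 152 153 150
  150 154 156 154 152 151]
 [ 30  27  29  33  36 113  58  15  20  19  22  40  28  43 148 153 152 156
  152 154 154 150 147 144]
 [ 36  60  81  87  92 142  63  14  20  24  21  45  40  20  73 100  99  87
   88  74  78  74  74  73]
 [ 39  66  75  73  73  71  40  13  17  20  20  29  25  17  50  67  65  62
   65  64  68  66  67  68]
 [ 29  38  55  66  65  67  45  22  19  22  19  25  31  19  60  64  64  67
   66  61  66  65  63  68]
 [ 35  45  45  65  68  70  57  18  21  18  16  23  21  16  74  75  73  71
   71  70  72 101 105 117]

[... 2128 characters left out ...]
73 179 116  64  66  76  81  91  92 108 125 127 134 144 148 155 167
  173 175  88 123 139  75]
 [170 174 169 170 157 172 173 171 173 172 173 174 178 174 173 172 176 176
  176 176  88 123 133  89]
 [151 169 170 170 175 170 173 174 174 175 179 173 173 172 176 172 172 159
  153 157  70 105 134 110]
 [150 150 174 167 171 168 160 153 162 146 137 128 118 110 109 105  92  88
   87  77  49  72 112 111]
 [117 111 114 104  86  95  90  75  82  72  47  34  45  54  74  68  63  63
   61  59  61  45  43  41]
 [ 75  62  65  72  79  70  74  70  74  74  71  75  72  78  75  61  62  65
   62  63  54  58  35  33]
 [ 77  76  74  70  75  71  75  52  49  53  45  70  72  74  71  64  59  63
   58  60  56  60  53  32]]
```

The cassette's bottom edge shows in the side image at rows 159.5 to 157.5. That puts the underside at about 0.137 m and level, clear of the printer, and the lid is still upright.

```bash
python3 -c "
from bench import job
print(job.job_done())"
```

```text
the job is handed in; nothing more can be done
None
```

The job is handed in at about 15 s: the lid stands open at about 1.6 rad, and the cassette is held level by its squeezed catches with its underside about 67 mm above the deck; I viewed 11 pictures, one over the limit of 10, and no verdict came back.

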